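# Load a bracket into the argon purge box through its sprung flap

### The arm

A 6-joint arm with a two-finger parallel gripper is mounted at the origin on the work surface. World frame = base frame: x ahead of the robot, y to its left, z up, the work surface at z = 0. Lengths are in m, angles in rad, forces in N, time in s.
With the tool pointing down it reaches from about 0.325 to 1 m from the base axis. Payload 5.1 kg.
Tool frame: the origin (TCP) lies at the very end of the fingers, on their centre line; the grasp point (between the pads) lies 19 mm behind it; z points along the fingers, y is the direction in which the jaws open and shut (so a half turn about z gives the same grasp; the last joint's range is limited). The gripper opens to 85 mm and grips with 20 to 120 N. Pads are 22 mm wide; open, the fingers measure 114 mm over their backs; the gripper's body (76 mm by 85 mm) begins 54 mm behind the grasp point. The pads swing forward as they close: fully open they stand 13 mm farther back than shut.
Start: joints at [1.043, 0.124, 1.65, -0, 1.367, -0.083], TCP at [0.28, 0.587, 0.231] pointing down, gripper open.
Joint ranges: [-2.61, 2.61], [-1.02, 2.33], [0.03, 2.71], [-1.35, 4.49], [0.32, 2.68], [-2.91, 2.91]. Speed limits (rad/s): [2.57, 2.57, 3.14, 3.14, 3.14, 3.14].

### API

Orientations are given as [roll, pitch, yaw] about the fixed x, y, z axes, in that order (R = Rz(yaw) Ry(pitch) Rx(roll)).
In Python, from rig import arm, claw, kin, vision gives the robot as it stands. Calls block until the motion is done:
- arm.goto(position, orientation): joint-space move of the TCP to a pose.
- arm.line_to(position, feed=0.15, rot=None, max_force=None): straight line of the TCP; rot=None keeps the orientation; feed is the mean speed in m/s. With max_force (N) it stops when the force on the tool has changed by that much, and returns True; else False.
- arm.goto_joints(angles): joint-space move.
- claw.gripper_to(opening): finger opening in m; the grip force is fixed at half the most; returns when the fingers have stopped.
- arm.dwell(seconds).
- kin.solve_ik(position, orientation): joint angles nearest the present ones, or None.
- vision.capture(name): name is "scene" or "top" or "wrist"; returns a dict with "frame" (400x640x3 uint8, red, green, blue), "z_map" (400x640 float32, m along the optical axis (not along the pixel's ray), 0 where there is no reading), "mtx" (3x3 intrinsics, pixels), "k1" (the pictures are not rectified: a ray, as slopes to the right and down, at radius r is drawn at 1 + k1 r^2 times it, then the intrinsics apply), "camera_from_world" (4x4, takes a point from world to camera coordinates). Camera axes: x right, y up, looking along -z (the intrinsics and any distortion apply to the point x, -y, -z); pixel columns grow to the right and rows downward; lengths in m; the calibration is good to about 2 mm. A picture is of the moment at which its call begins.
A pose or a line that the arm cannot do raises arm.IKError and nothing moves.
- arm.hand_in(): hands the job in, once; it reports no verdict.
Trained networks look in the newest picture that a camera, given by its name, has taken for a name from the list of things; names that differ only in an ending like _2 or _b are one class to them, and where a whole thing is asked for, a point or a joint stands for the part that bears it (a point fixed in the world has none). Each returns a list of dicts, best first, with "p" (0 to 1); they miss things now and then, are a little off and sometimes report something else, mostly with a low value. They report only what shows in the picture. A call takes as long as a camera call. They do not tell look-alikes from the thing itself.
- vision.cut_out(query, camera): "region" (400x640 bool, what is visible of it) and "pixel" ([row, column] in pixels, amid what is visible of it).
- vision.spot_point(query, camera): "pixel" ([row, column] in pixels: a listed point, or the origin of a listed thing).
Readings, each from a call of its own:
- arm.read_time(): time.
- arm.read_qpos(): joint angles.
- arm.read_qd(): joint speeds.
- arm.read_tau(): joint torques, N m.
- arm.read_tcp_pos(): TCP position.
- arm.read_ee_rot(): TCP orientation.
- arm.read_wrist_force(): force on the tool from outside, world axes, zero at the start.
- arm.read_torque(): the same for the moment, N m.
- arm.read_opening(): finger opening in m.
Only numpy, scipy, OpenCV 4.12 (cv2) and the standard library are available. Lean on these libraries where they do the work, as an engineer would, in place of code of your own. Each camera call takes 0.05 s, during which the arm holds its last target.

### The job

Load the two-ribbed bracket into the purge box for welding: lay it flat between the rails of the infeed tongue, ribs up and running along the rails, then use the push bar to slide it through the sprung flap and on until it is fully home on the back stop with the earth pin pressed in, and press it home firmly, with about 15 N and never more than 25 N. Draw the bar back out so that the flap swings shut behind the bracket, and put the bar down. Leave the other things on the bench alone.

Things in the scene. Friction and masses are not known exactly. Their poses are not given: they have to be found in the camera images.
- bracket_mid (a point): Centre of the loose bracket, dull grey titanium, about 0.45 kg: base plate 80 (x) x 60 (y) x 10 thick with two upright ribs on it, each 66 long (along x, centred), 8 thick, 28 tall, 40 over their outer faces; 38 tall overall, this point 19 above its underside. Starts lying on the bench, ribs up. x along the ribs, z up; alike after a half turn. Grip it across the outer faces of the ribs.
- bar_grip (a point): Loose push bar, 0.16 kg: straight aluminium bar 230 long, 20 wide, 16 tall, with an upright wooden grip block near its rear end (30 along the bar, 26 across, its top 56 above the bar's underside). This point: on the block's axis, 38 above the bar's underside, 25 from the bar's rear end. x along the bar to its nose, z up. Starts lying on the bench, grip up.
- bar_nose (a point): Centre of the flat front end of the push bar, 205 mm ahead of bar_grip along x and 8 above the bar's underside.
- gate (a point): Middle of the doorway's threshold in the purge box (fixed; aluminium, clear sides and lid), right under the flap, on the floor plate, 6 above the bench. x level into the box (the way of travel), z up. Doorway 68 wide, 62 tall; the wall around it is the box's full width, stands 150 above the bench, outer face at x = -6.5, hinge parts to x = -16: a hand cannot go through.
- tongue (a point): Middle of the open infeed tongue, on its floor, 100 mm before gate; same axes. The flat floor (6 above the bench) runs from 100 behind this point, through the doorway at 100 ahead, into the box. A rail 8 tall, 8 wide stands along each side, 66 apart inside (bracket 60), on the tongue and on inside the box.
- lid (a point): Centre of the top of the box's clear lid, 150 mm beyond gate in x, 154 above the bench. The box is 300 long (from gate along x) and 200 wide; the round torch port on the lid stands 12 taller.
- flap (a joint): Steel flap in the doorway, 64 wide, 53 tall, hinged at its top 56 above the floor, swings only inward, sprung shut. 0 = shut, grows inward to 1.45 rad. It resists the bracket with up to about 6 N; it rides on the ribs (about 1.2 rad) till the bracket's rear end is about 50 mm past gate, then on the bar (about 0.75 rad), and falls shut when the bar is drawn out.
- earth_pin (a joint): Sprung brass earth pin, 8 across, standing 8 mm out of the face of the back stop, a steel block across the lane inside the box: 0 = fully out, 0.008 m = pressed flush (bracket home on the stop). Soft spring, under 0.7 N, too weak to push the bracket back. The stop is adjustable: its flat face is set anywhere from 145 to 190 mm beyond gate, is not measured and must be felt.
There are look-alikes about, which are no part of the job. What is shaped like the part that bears bracket_mid but black is not meant.

How it is judged:
By the outcome, as a careful person would: the job done as asked, in the order asked, and still so for the second after the job is handed in, with the robot touching nothing.
It also fails if it takes over 58 s, if anything falls off the work surface, if the arm or the gripper's body presses on something with over 40 N, if the wrist force passes 120 N, or if a joint passes its speed limit or range.

## Working session

There is one attempt and no reset: what is moved stays moved. The work goes in short steps, each a Python script; the robot and the scene stay as the last script left them, time stands still between calls to the robot, and variables do not carry over. Pictures are saved under pics/ and viewed, and the job is handed in when it is done.

```bash
ls; mkdir -p pics; cat > h.py <<'E'
import numpy as np, cv2
from rig import arm, claw, kin, vision
def save(c,n): cv2.imwrite('pics/'+n+'.png', c['frame'][:,:,::-1])
def deproj(c,rc,z=None,planez=None):
    r,cc=rc; K=c['mtx']; x=(cc-K[0,2])/K[0,0]; y=(r-K[1,2])/K[1,1]
    rd=np.hypot(x,y); ru=rd
    for _ in range(20): ru=rd/(1+c['k1']*ru*ru)
    s=ru/rd if rd>0 else 1; x*=s; y*=s
    d=np.array([x,-y,-1.0]); T=np.linalg.inv(c['camera_from_world'])
    o=T[:3,3]; dw=T[:3,:3]@d
    if planez is not None: t=(planez-o[2])/dw[2]
    else:
        t=z if z is not None else c['z_map'][int(round(r)),int(round(cc))]
    return o+t*dw
def cloud(c,mask=None):
    z=c['z_map']; m=(z>0) if mask is None else (mask&(z>0))
    r,cc=np.nonzero(m); K=c['mtx']
    x=(cc-K[0,2])/K[0,0]; y=(r-K[1,2])/K[1,1]; rd=np.hypot(x,y); ru=rd.copy()
    for _ in range(20): ru=rd/(1+c['k1']*ru*ru)
    s=np.where(rd>0,ru/np.maximum(rd,1e-9),1)
    d=np.stack([x*s,-y*s,-np.ones_like(x)],1)*z[r,cc][:,None]
    T=np.linalg.inv(c['camera_from_world'])
    return d@T[:3,:3].T+T[:3,3], r, cc
E
python3 - <<'E'
from h import *
for n in ['scene','top','wrist']:
    c=vision.capture(n); save(c,n+'0')
    for q in ['bracket_mid','bar_grip','bar_nose','gate','tongue','lid']:
        for d in vision.spot_point(q,n)[:4]:
            p=d['pixel']
            print(n,q,round(d['p'],2),np.round(p,1),np.round(deproj(c,p),3))
print(arm.read_time())
E
```

```text
pics
scene bracket_mid 0.81 [109.3 210.4] [ 0.438 -0.485  0.01 ]
scene bracket_mid 0.67 [155.1 227.9] [ 0.532 -0.37   0.012]
scene bar_grip 0.9 [151.1 297.6] [ 0.449 -0.204  0.05 ]
scene bar_nose 0.93 [178.7 373.2] [ 0.407 -0.004 -0.001]
scene gate 0.76 [246.6 370.8] [0.605 0.063 0.155]
scene tongue 0.64 [230.1 332.7] [ 0.579 -0.034  0.004]
scene lid 0.84 [275.7 435.8] [0.599 0.212 0.165]
top bracket_mid 0.68 [248.1 476.1] [ 0.431 -0.468  0.038]
top bracket_mid 0.58 [201.  429.4] [ 0.547 -0.369  0.015]
top bar_grip 0.69 [248. 365.] [ 0.432 -0.205  0.057]
top bar_nose 0.82 [259.  280.4] [ 0.409 -0.005  0.017]
top gate 0.56 [191.6 255.6] [0.575 0.058 0.007]
top tongue 0.95 [193.6 293.1] [ 0.57  -0.035  0.007]
top lid 0.74 [174.7 176.7] [0.592 0.209 0.154]
top lid 0.7 [247.4 364.1] [ 0.434 -0.203  0.059]
1.05
```

View pics/scene0.png

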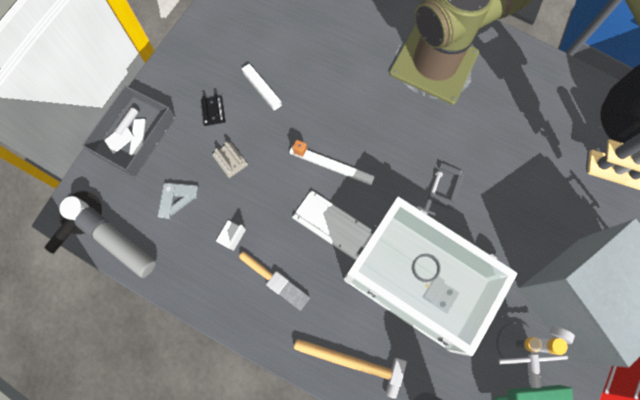

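View pics/top0.png

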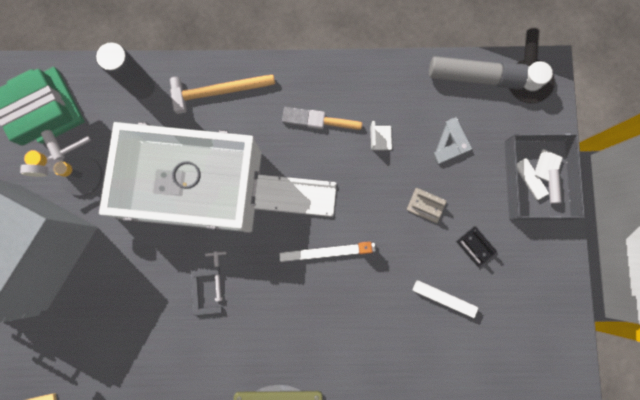

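The grey bracket is at scene (157,229) and top (205,427), and the black look-alike is at top (246,477). The bar has its grip at top (248,366) and its nose at top (257,282). The tongue, at top (195,295), leads left into the box. Next I refine the poses from depth.

```bash
python3 - <<'E'
from h import *
top=vision.capture('top')
P,r,c=cloud(top)
def rect(m,n):
    q=P[m][:,:2]; (cx,cy),(w,h),a=cv2.minAreaRect((q*1000).astype(np.float32)); print(n,m.sum(),'c',cx,cy,'wh',w,h,'a',a,'z',np.median(P[m][:,2]).round(4))
    q0=q-q.mean(0); u,s,vt=np.linalg.svd(q0,full_matrices=False); print('   pca yaw',np.degrees(np.arctan2(vt[0,1],vt[0,0])),'mean',q.mean(0))
near=lambda x,y,d:(np.hypot(P[:,0]-x,P[:,1]-y)<d)
m=near(.545,-.37,.07)
rect(m&(P[:,2]>.005),'brk all'); rect(m&(P[:,2]>.03),'ribs')
m=(abs(P[:,0]-.42)<.06)&(P[:,1]<.03)&(P[:,1]>-.25)
rect(m&(P[:,2]>.008),'bar'); rect(m&(P[:,2]>.04),'grip')
m=(P[:,0]>.5)&(P[:,0]<.66)&(P[:,1]<.05)&(P[:,1]>-.16)
rect(m&(P[:,2]>.003)&(P[:,2]<.03),'tongue'); rect(m&(P[:,2]>.0105)&(P[:,2]<.03),'rails')
m=(P[:,0]>.4)&(P[:,0]<.8)&(P[:,1]<.5)&(P[:,1]>0.0)
rect(m&(P[:,2]>.13)&(P[:,2]<.2),'box')
np.save('/tmp/P.npy',P)
# upscaled crops
f=top['frame']
a=cv2.resize(f[140:320,240:480],None,fx=3.2,fy=3.2,interpolation=cv2.INTER_CUBIC); cv2.imwrite('pics/crop1.png',a[:,:,::-1])
# bench plane and tongue slices
for y0 in np.arange(-.13,.05,.02):
    s=(abs(P[:,1]-y0)<.003)&(P[:,0]>.5)&(P[:,0]<.65)
    o=np.argsort(P[s][:,0]); print(round(y0,2),[(round(float(x)*1000),round(float(z)*1000)) for x,z in P[s][o][:,[0,2]]][::3])
E
```

```text
brk all 833 c 545.3604736328125 -362.7752685546875 wh 86.37601470947266 120.16949462890625 a 63.78616714477539 z 0.012
   pca yaw 65.38326749671448 mean [ 0.53765407 -0.35960541]
ribs 228 c 538.2929077148438 -361.12640380859375 wh 67.23593139648438 40.865291595458984 a 66.04096984863281 z 0.0377
   pca yaw -115.00628568238182 mean [ 0.53811711 -0.36117044]
bar 828 c 427.7044677734375 -109.41854095458984 wh 41.45829391479492 242.56776428222656 a 0.18419039249420166 z 0.0165
   pca yaw -84.60287961065394 mean [ 0.42654155 -0.11942411]
grip 146 c 434.8555603027344 -205.60369873046875 wh 25.805828094482422 30.16759490966797 a 5.572183132171631 z 0.0555
   pca yaw -87.99244818561623 mean [ 0.43471933 -0.204775  ]
tongue 2619 c 580.6983642578125 -54.389625549316406 wh 209.4243927001953 158.6208038330078 a 89.58918762207031 z 0.0066
   pca yaw 83.77122249834827 mean [ 0.5690186  -0.04425327]
rails 525 c 586.1529541015625 -38.553375244140625 wh 189.2827606201172 121.45345306396484 a 83.65320587158203 z 0.014
   pca yaw -103.30501689070898 mean [ 0.56840875 -0.03832131]
box 15050 c 591.708007
[... 3621 characters left out ...]
, (594, 4), (596, 8), (599, 8), (601, 8), (604, 7), (605, 14), (608, 13), (613, 16), (618, -2), (623, -1), (626, -4), (630, 2), (633, 0), (638, 0), (641, -2), (646, 1), (650, -5)]
0.03 [(500, 1), (503, 1), (505, 0), (507, 2), (510, -1), (515, 0), (518, 1), (520, 0), (523, 0), (525, 1), (527, 2), (530, -3), (532, 3), (536, 13), (540, 21), (544, 8), (547, 7), (549, 10), (552, 4), (554, 6), (556, 12), (559, 7), (561, 8), (564, 9), (566, 9), (569, 5), (571, 9), (574, 5), (577, 7), (580, 3), (582, 6), (586, -2), (589, 7), (592, 7), (595, 4), (597, 7), (599, 7), (602, 5), (607, 8), (608, 14), (611, 12), (616, 12), (621, 0), (624, -4), (628, 3), (631, -1), (637, -2), (639, -2), (643, 2), (647, -4)]
```

View pics/crop1.png

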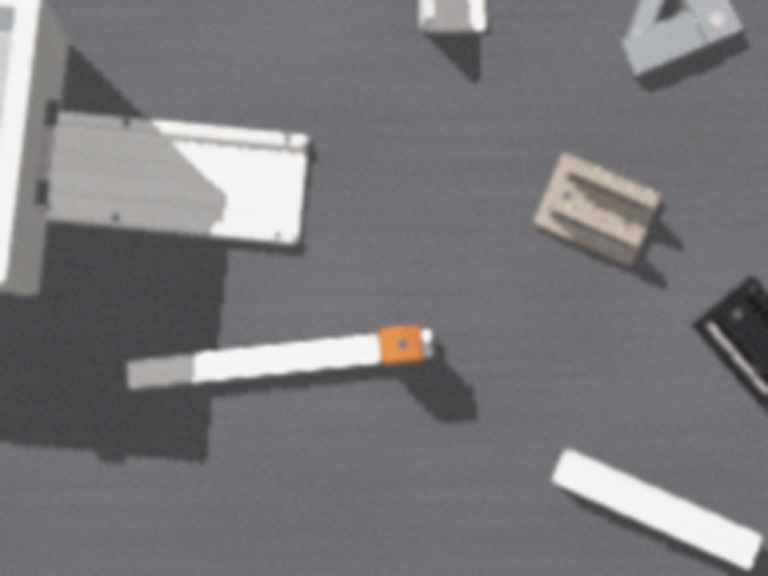

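```bash
python3 - <<'E'
from h import *
P=np.load('/tmp/P.npy')
# tongue raised region above bench: edges per y bin
ys=np.arange(-.125,.03,.008); E=[]
for y0 in ys:
    s=(abs(P[:,1]-y0)<.004)&(P[:,0]>.49)&(P[:,0]<.66); q=P[s]
    hi=q[(q[:,2]>.0105)]
    lo=hi[hi[:,0]<.56]; up=hi[hi[:,0]>.575]
    E.append([y0,np.median(lo[:,0]) if len(lo) else np.nan,np.median(up[:,0]) if len(up) else np.nan])
E=np.array(E); print(np.round(E,4))
for k in (1,2):
    g=~np.isnan(E[:,k]); p=np.polyfit(E[g,0],E[g,k],1)
    res=E[g,k]-np.polyval(p,E[g,0]); g2=abs(res)<2*np.std(res)+1e-4
    p=np.polyfit(E[g,0][g2],E[g,k][g2],1); print('rail',k,p,'yaw',90-np.degrees(np.arctan(p[0])),'std',np.std(res))
# box top rim outer wall (gate wall) and lid
s=(P[:,2]>.13)&(P[:,2]<.165)&(abs(P[:,0]-.59)<.16)&(P[:,1]>0)&(P[:,1]<.42)
q=P[s]; print('box',cv2.minAreaRect((q[:,:2]*1000).astype(np.float32)))
# tongue rear end
s=(abs(P[:,0]-.56)<.025)&(P[:,2]>.004)&(P[:,1]<-.1)&(P[:,1]>-.2); print('rear y',np.percentile(P[s][:,1],[0,1,3,10]))
# bar axis
s=(abs(P[:,0]-.42)<.05)&(P[:,1]<.03)&(P[:,1]>-.185)&(P[:,2]>.009)&(P[:,2]<.03);q=P[s][:,:2]
for _ in range(5):
    p=np.polyfit(q[:,1],q[:,0],1); q=q[abs(q[:,0]-np.polyval(p,q[:,1]))<.013]
print('bar',p,90-np.degrees(np.arctan(p[0])),np.polyval(p,-.2056),q[:,1].max())
print(arm.read_ee_rot(),arm.read_qpos())
for n,pos,yw in [('brk',(.538,-.361,.03),66),('ton',(.565,-.08,.03),84),('bar',(.435,-.2056,.03),95),('end',(.55,-.3,.03),84),('end',(.56,-.07,.03),84)]:
  for a in (0,180,-180):
    s=kin.solve_ik(list(pos),[np.pi,0,np.radians(yw+a)]); print(n,yw+a,None if s is None else np.round(s,2))
E
```

```text
[[-0.125   0.5194  0.5941]
 [-0.117   0.5197  0.5944]
 [-0.109   0.5222  0.5954]
 [-0.101   0.5223  0.5968]
 [-0.093   0.5227  0.597 ]
 [-0.085   0.5248  0.5995]
 [-0.077   0.525   0.599 ]
 [-0.069   0.5264  0.6001]
 [-0.061   0.5275  0.6021]
 [-0.053   0.5279  0.6023]
 [-0.045   0.5289  0.6027]
 [-0.037   0.529   0.6037]
 [-0.029   0.53    0.6049]
 [-0.021   0.5327  0.6051]
 [-0.013   0.533   0.6063]
 [-0.005   0.5332  0.6074]
 [ 0.003   0.5333  0.6075]
 [ 0.011   0.5359  0.6077]
 [ 0.019   0.5357  0.61  ]
 [ 0.027   0.5371  0.6105]]
rail 1 [0.11467052 0.53396781] yaw 83.45843574557522 std 0.0005678334500616359
rail 2 [0.10797971 0.60760696] yaw 83.83709679798186 std 0.0005115240219854002
box ((593.7741088867188, 209.49075317382812), (308.38629150390625, 220.32852172851562), 83.68592071533203)
rear y [-0.19736996 -0.18213459 -0.16808016 -0.13346897]
bar [-0.0960743   0.41507147] 95.48780836540655 0.43482435004484654 -0.0031128224893018502
[-3.14154158e+00 -2.08315511e-05  2.69681527e+00] [ 1.04341548e+00  1.23806198e-01  1.65030949e+00  1.68944319e-05
  1.36752958e+00 -8.26068792e-02]
brk 66 [-0.67  0.31  1.79  0.    1.04 -0.25]
brk 246 [-0.67  0.31  1.79 -0.    1.04  2.89]
brk -114 [-0.67  0.31  1.79 -0.    1.04  2.89]
ton 84 [-0.23  0.16  1.97 -0.    1.01 -0.13]
ton 264 None
ton -96 None
bar 95 [-0.55 -0.03  2.18  0.    0.99 -0.64]
bar 275 [-0.55 -0.03  2.18 -0.    0.99  2.5 ]
bar -85 [-0.55 -0.03  2.18 -0.    0.99  2.5 ]
end 84 [-0.59  0.27  1.84  0.    1.03 -0.48]
end 264 [-0.59  0.27  1.84 -0.    1.03  2.66]
end -96 [-0.59  0.27  1.84 -0.    1.03  2.66]
end 84 [-0.22  0.15  1.99 -0.    1.   -0.11]
end 264 None
end -96 None
```

The rail midline is x = 0.5708 + 0.1113·y, yaw 83.65°. The gate is at about (0.577, 0.060). I go above the bracket and check with the wrist camera.

```bash
python3 - <<'E'
from h import *
arm.goto([.538,-.361,.20],[np.pi,0,np.radians(65.5)])
c=vision.capture('wrist'); save(c,'w1')
P,r,cc=cloud(c)
m=(np.hypot(P[:,0]-.538,P[:,1]+.361)<.07)
def rect(m,n):
    q=P[m][:,:2]; print(n,m.sum(),cv2.minAreaRect((q*1000).astype(np.float32)),np.median(P[m],0).round(4))
rect(m&(P[:,2]>.033)&(P[:,2]<.06),'ribs'); rect(m&(P[:,2]>.006)&(P[:,2]<.06),'all'); print(np.median(P[(P[:,2]<.005)],0))
print(arm.read_time(),arm.read_tcp_pos())
E
```

```text
ribs 943 ((537.369873046875, -361.3328857421875), (65.38372039794922, 40.09018325805664), 65.39988708496094) [ 0.5383 -0.3595  0.0374]
all 3678 ((537.3359985351562, -361.40850830078125), (79.85221862792969, 60.036415100097656), 65.33383178710938) [ 0.5382 -0.3583  0.01  ]
[ 5.25796521e-01 -3.25692143e-01 -4.22125807e-04]
4.575 [ 0.53839449 -0.36041701  0.20005914]
```

View pics/w1.png

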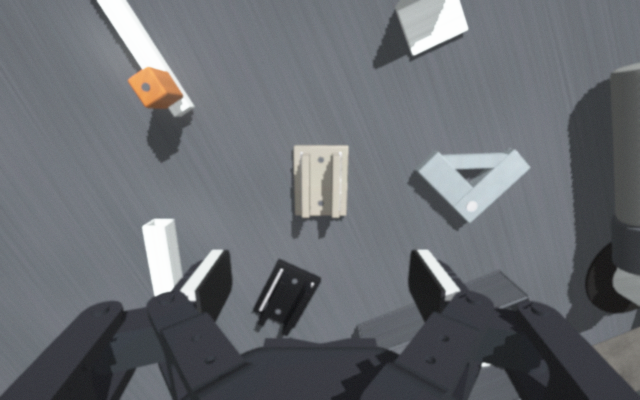

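The picture shows the grey bracket centred at (182,321), with ribs vertical as expected, and the black one at (290,287) well clear. Now the grasp.

```bash
python3 - <<'E'
from h import *
yw=np.radians(65.4)
arm.line_to([.5374,-.3614,.06],feed=.2,rot=[np.pi,0,yw])
hit=arm.line_to([.5374,-.3614,.0125],feed=.08,max_force=8)
print(hit,arm.read_tcp_pos(),arm.read_wrist_force())
claw.gripper_to(0.03)
print(arm.read_opening(),arm.read_wrist_force())
arm.line_to([.5374,-.3614,.10],feed=.2)
print(arm.read_opening(),arm.read_wrist_force())
# tongue centre
u=np.array([.1107,.9938]); ton=np.array([.5665,-.039])
p=ton-.035*u
arm.goto([p[0],p[1],.10],[np.pi,0,np.radians(83.65)])
arm.dwell(.2)
c=vision.capture('wrist'); save(c,'w2'); np.savez('/tmp/w2.npz',**c)
print(arm.read_time(),p,arm.read_tcp_pos())
E
```

```text
False [ 0.53749686 -0.36145791  0.01236683] [-0.70641524  0.5104812  -0.37796071]
0.039273500858453915 [ 0.16882718 -0.73833746  2.9442699 ]
0.03868367885040146 [-0.41799786 -0.12488738 -3.56205458]
8.6083 [ 0.5626255 -0.073783 ] [ 0.56278989 -0.07491509  0.10003799]
```

View pics/w2.png

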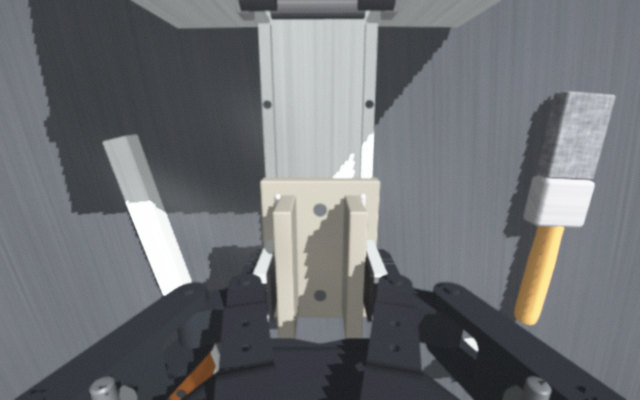

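The bracket is held, ribs vertical, its front edge at row 180 (columns 261–380), lined up with the tongue rails (columns 260–378). I measure the lateral offset from depth.

```bash
python3 - <<'E'
from h import *
c=dict(np.load('/tmp/w2.npz')); c['k1']=float(c['k1'])
P,r,cc=cloud(c)
u=np.array([.1107,.9938]); v=np.array([-.9938,.1107]); g=np.array([.5776,.0604])
q=P[:,:2]-g; a=q@u; l=q@v
s=(a<-.03)&(a>-.10)&(abs(l)<.06)
hi=s&(P[:,2]>.0085)&(P[:,2]<.03)
for lo,h in((-.1,-.08),(-.08,-.06),(-.06,-.04)):
    m=hi&(a>=lo)&(a<h)
    L=l[m&(l>0.02)];R=l[m&(l<-.02)]
    al=l[s&(a>=lo)&(a<h)&(P[:,2]>.0035)&(P[:,2]<.03)]
    print(lo,'L',np.median(L),L.min(),L.max(),'R',np.median(R),R.min(),R.max(),'mid',(np.median(L)+np.median(R))/2,'outer mid',(np.percentile(al,1)+np.percentile(al,99))/2)
b=(P[:,2]>.07)&(P[:,2]<.16)&(abs(l)<.034)&(a<-.05)&(a>-.2)
for z0,z1 in((.092,.102),(.115,.135)):
    m=b&(P[:,2]>z0)&(P[:,2]<z1)&(a>-.13); print('brk',z0,m.sum(),np.percentile(l[m],[1,99]),np.percentile(a[m],[1,99]),np.median(P[m][:,2]))
m=b&(P[:,2]>.08)&(P[:,2]<.102)&(a>-.12)
print(cv2.minAreaRect((np.stack([a,l],1)[m]*1000).astype(np.float32)))
h=(P[:,2]>.05)&(abs(l)<.1)&(a>-.05); print('hinge a min',np.percentile(a[h],[0.5,2,5]))
tp=np.array([.5626,-.0738])-g; print('tcp a,l',tp@u,tp@v, arm.read_tcp_pos())
E
```

```text
-0.1 L 0.03840299791493539 0.0346085695921351 0.0429347910529712 R -0.03495986478581362 -0.03943539941753625 -0.0311753986093483 mid 0.001721566564560885 outer mid 0.0017176219085404051
-0.08 L 0.038423325037548556 0.034641980640872976 0.04290399813395686 R -0.034986025998320944 -0.039561832752310996 -0.031238755283113193 mid 0.001718649519613806 outer mid 0.0016580548403587851
-0.06 L 0.03800508993699304 0.03409404079219245 0.04241008555774732 R -0.03511234801658189 -0.03966830925564966 -0.0312697160972004 mid 0.0014463709602055737 outer mid 0.001391600234904148
brk 0.092 5399 [-0.0287991   0.03000531] [-0.12939792 -0.09658547] 0.09617722818047042
brk 0.115 3672 [-0.03166282  0.03247616] [-0.12964603 -0.1035754 ] 0.12405022219689987
((-108.1817855834961, 0.5916423797607422), (60.250553131103516, 23.70660972595215), 89.77940368652344)
hinge a min [-0.01418449 -0.01382086 -0.01348462]
tcp a,l -0.13502846000000002 5.106000000001157e-05 [ 0.56278989 -0.07491509  0.10003799]
```

```bash
python3 - <<'E'
from h import *
u=np.array([.1107,.9938]); v=np.array([-.9938,.1107]); g=np.array([.5776,.0604])
p=g-.135*u+.0008*v
arm.line_to([*p,.03],feed=.12)
hit=arm.line_to([*p,.0178],feed=.03,max_force=4)
print(hit,arm.read_tcp_pos(),arm.read_wrist_force())
claw.gripper_to(0.06)
arm.line_to([*p,.12],feed=.25)
c=vision.capture('wrist'); save(c,'w3')
P,r,cc=cloud(c); q=P[:,:2]-g; a=q@u; l=q@v
s=(a>-.2)&(a<-.03)&(abs(l)<.06)
m=s&(P[:,2]>.013)&(P[:,2]<.02)&(a>-.18)&(abs(l)<.034); print('base z',np.median(P[m][:,2]),np.percentile(l[m],[1,99]),np.percentile(a[m],[1,99]))
m=s&(P[:,2]>.035)&(P[:,2]<.055)
print('ribs',cv2.minAreaRect((np.stack([a,l],1)[m]*1000).astype(np.float32)),np.median(P[m][:,2]))
m=s&(P[:,2]>.0095)&(P[:,2]<.03)&(a>-.08)
print('rails',np.median(l[m&(l>.03)]),np.median(l[m&(l<-.03)]))
print(arm.read_time())
E
```

```text
True [ 0.56266783 -0.07381145  0.01940749] [ 1.32427144 -0.59598593  3.99694789]
base z 0.015418582690398613 [-0.03372934  0.03053346] [-0.1739159  -0.04218719]
ribs ((-135.06182861328125, 1.0693817138671875), (41.14675521850586, 66.25482940673828), 89.62916564941406) 0.04335531325455168
rails 0.03835046364143996 -0.03506666248358766
10.7
```

View pics/w3.png

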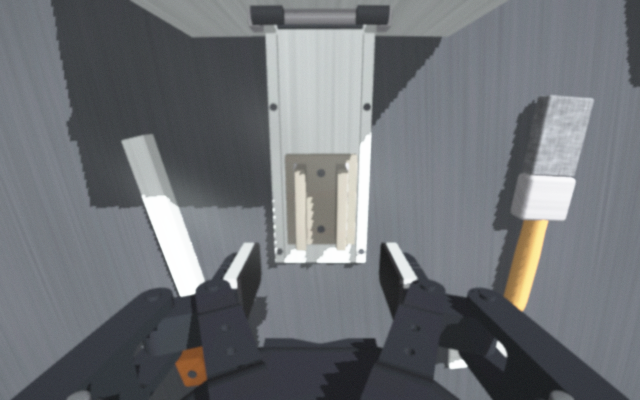

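The bracket lies flat between the rails (columns 286–356, rails 272–370), clear of the hinge. Next, the bar.

```bash
python3 - <<'E'
from h import *
yw=np.radians(95.5)
arm.goto([.4349,-.2056,.14],[np.pi,0,yw]); 
c=vision.capture('wrist'); save(c,'w4')
P,r,cc=cloud(c)
m=(np.hypot(P[:,0]-.435,P[:,1]+.2056)<.05)&(P[:,2]>.045)&(P[:,2]<.065)
print('grip',cv2.minAreaRect((P[m][:,:2]*1000).astype(np.float32)),np.median(P[m][:,2]))
d=np.array([np.cos(yw),np.sin(yw)]); n=np.array([-d[1],d[0]]); q=P[:,:2]-[.4349,-.2056]; a=q@d;l=q@n
m=(abs(l)<.03)&(a>.02)&(a<.22)&(P[:,2]>.010)&(P[:,2]<.025)
q=np.stack([a,l],1)[m]; print('bar',cv2.minAreaRect((q*1000).astype(np.float32)),np.polyfit(q[:,0],q[:,1],1))
print(arm.read_time(),arm.read_tcp_pos(),arm.read_wrist_force())
E
```

```text
grip ((432.7836608886719, -205.86038208007812), (25.587095260620117, 29.24152374267578), 5.722761631011963) 0.05528595670765607
bar ((89.86338806152344, 1.9863290786743164), (139.13890075683594, 20.10201644897461), 0.12594887614250183) [-8.85801269e-06  1.96244083e-03]
11.5167 [ 0.43513088 -0.20489901  0.13915794] [-0.18536915  0.27758237  0.17675421]
```

View pics/w4.png

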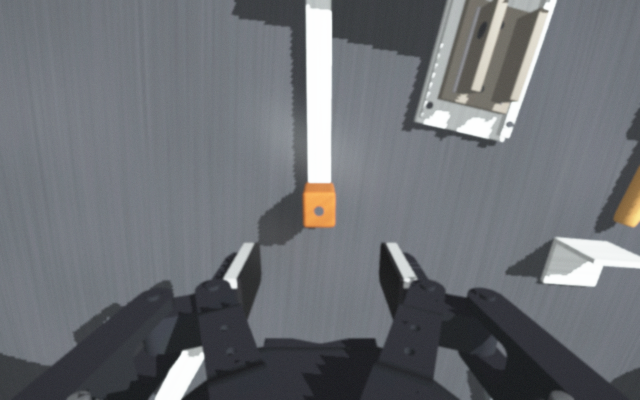

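```bash
python3 - <<'E'
from h import *
yw=np.radians(95.5)
p=[.4335,-.2057]
arm.line_to([*p,.06],feed=.2)
print(arm.line_to([*p,.0185],feed=.08,max_force=8))
claw.gripper_to(0.015); z=arm.read_tcp_pos()[2]
print(arm.read_opening(),arm.read_tcp_pos(),arm.read_wrist_force())
arm.line_to([*p,.0185+.075],feed=.2)
u=np.array([.1107,.9938]); v=np.array([-.9938,.1107]); g=np.array([.5776,.0604])
t=g-.40*u+.001*v
arm.goto([*t,.0185+.075],[np.pi,0,np.radians(83.65)])
print(arm.read_wrist_force())
arm.dwell(.2)
c=vision.capture('wrist'); save(c,'w5')
P,r,cc=cloud(c); q=P[:,:2]-g; a=q@u; l=q@v
m=(abs(l)<.03)&(a>-.37)&(a<-.17)&(P[:,2]>.07)&(P[:,2]<.11); k=m
print('bar',np.percentile(a[m],[1,99.5]),np.polyfit(a[m],l[m],1),np.median(l[m]),np.polyfit(a[m],P[m][:,2],1),np.median(P[m][:,2]))
print('at nose l',np.polyval(np.polyfit(a[m],l[m],1),-.195))
m=(abs(l)<.06)&(a<-.03)&(a>-.08)&(P[:,2]>.0095)&(P[:,2]<.03);print('rails',np.median(l[m&(l>.03)]),np.median(l[m&(l<-.03)]))
m=(abs(l)<.06)&(a>-.2)&(a<-.06)&(P[:,2]>.035)&(P[:,2]<.055)
print('ribs',cv2.minAreaRect((np.stack([a,l],1)[m]*1000).astype(np.float32)))
print(arm.read_time(),arm.read_tcp_pos())
E
```

```text
False
0.02505441458951932 [ 0.43403611 -0.20605739  0.01919276] [-0.92801732  0.39705154  4.0876821 ]
[-0.04860422  0.23489745 -1.73656006]
bar [-0.36876618 -0.28021779] [-0.00138718  0.00239761] 0.003006144230581937 [0.0019694  0.09001506] 0.08938682788372793
at nose l 0.002668105743665364
rails nan nan
ribs ((0.0, 0.0), (0.0, 0.0), 0.0)
14.6083 [ 0.53183973 -0.33595134  0.09336488]
  return _methods._mean(a, axis=axis, dtype=dtype,
  ret = ret.dtype.type(ret / rcount)
```

View pics/w5.png

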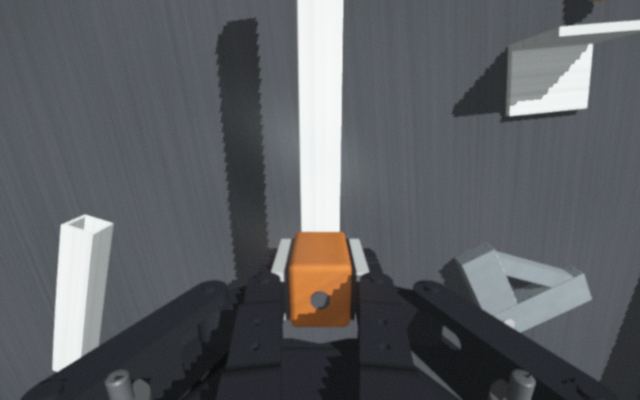

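```bash
cat >> h.py <<'E'
u=np.array([.1107,.9938]); v=np.array([-.9938,.1107]); g=np.array([.5776,.0604]); L0=.001
u/=np.linalg.norm(u); v/=np.linalg.norm(v)
def al(a,z): 
    t=g+a*u+L0*v; return [*t,z]
def st(tag=''):
    f=arm.read_wrist_force(); p=arm.read_tcp_pos(); q=p[:2]-g
    print(tag,'a %.4f l %.4f z %.4f'%(q@u,q@v,p[2]),'fu %.2f fv %.2f fz %.2f'%(f[:2]@u,f[:2]@v,f[2]),'t %.2f'%arm.read_time())
    return f[:2]@u
E
python3 - <<'E'
from h import *
st()
arm.line_to(al(-.40,.04),feed=.15)
print(arm.line_to(al(-.40,.0257),feed=.04,max_force=3)); st('low')
Z=arm.read_tcp_pos()[2]
print(arm.line_to(al(-.36,.0257),feed=.06,max_force=10)); st('1')
print(arm.line_to(al(-.31,.0257),feed=.06,max_force=10)); st('2')
c=vision.capture('scene'); save(c,'s6')
c=vision.capture('top'); save(c,'t6')
E
python3 -c "
import cv2,numpy as np
a=cv2.imread('pics/s6.png')[140:300,250:530];b=cv2.imread('pics/t6.png')[110:270,100:380]
cv2.imwrite('pics/c6.png',cv2.resize(np.hstack([a,b]),(784,224)))
cv2.imwrite('pics/c6b.png',cv2.resize(np.vstack([a,b]),(700,600)[:2] if 0 else (700,800)[:1]+(600,)))"
```

```text
a -0.3990 l 0.0016 z 0.0934 fu 0.23 fv -0.08 fz -1.02 t 14.61
False
low a -0.4000 l 0.0011 z 0.0255 fu 0.05 fv -0.25 fz -1.25 t 15.62
False
1 a -0.3596 l 0.0011 z 0.0256 fu -0.32 fv 0.49 fz -1.19 t 16.44
False
2 a -0.3097 l 0.0011 z 0.0256 fu 0.13 fv -0.39 fz -1.28 t 17.43
```

View pics/c6b.png

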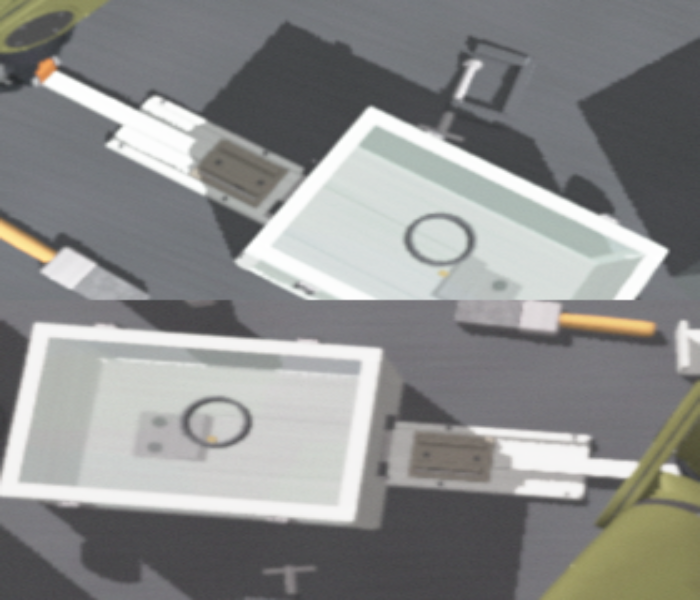

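The bar nose meets the bracket, which moves straight between the rails. Through the lid, the stop and brass pin show at the combined picture (211,440). Now through the flap.

```bash
python3 - <<'E'
from h import *
c=vision.capture('top')
p=deproj(c,(184.7,184.4),planez=.015); print('pin est a',(p[:2]-g)@u,(p[:2]-g)@v)
for a in (-.29,-.26,-.23,-.20,-.17):
    h=arm.line_to(al(a,.0257),feed=.05,max_force=13); st(h)
    if h: break
c=vision.capture('top'); save(c,'t7')
cv2.imwrite('pics/t7c.png',cv2.resize(c['frame'][110:270,100:380,::-1],(770,440)))
E
```

```text
pin est a 0.17267926875438128 0.00363758880475281
False a -0.2893 l 0.0011 z 0.0256 fu -0.39 fv -0.54 fz -2.27 t 18.12
False a -0.2600 l 0.0007 z 0.0260 fu -3.74 fv -0.42 fz -0.94 t 18.88
False a -0.2295 l 0.0012 z 0.0255 fu -1.91 fv 0.07 fz -0.50 t 19.62
False a -0.1993 l 0.0013 z 0.0254 fu -0.72 fv 0.22 fz -1.73 t 20.38
False a -0.1693 l 0.0013 z 0.0255 fu -0.32 fv -0.71 fz -2.06 t 21.12
```

View pics/t7c.png

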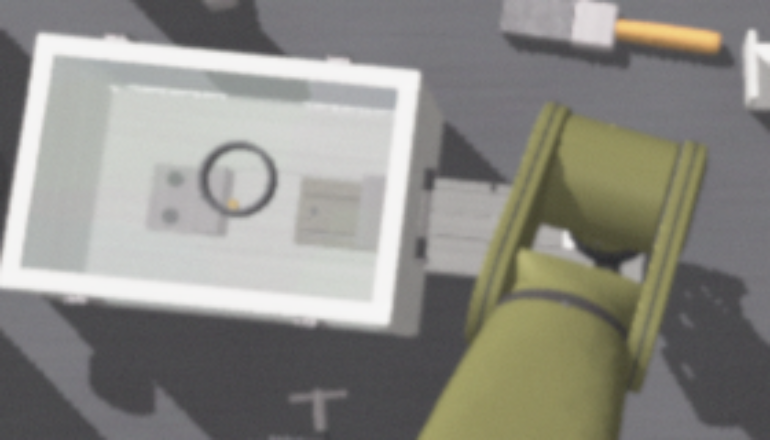

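The bracket is inside at columns 295–365, with the flap riding on it; the pin is at column 233. Time to feel for the stop slowly.

```bash
python3 - <<'E'
from h import *
h=arm.line_to(al(-.145,.0257),feed=.04,max_force=12); st(h)
if not h:
    h=arm.line_to(al(-.125,.0257),feed=.018,max_force=8); st(h)
if not h:
    h=arm.line_to(al(-.092,.0257),feed=.010,max_force=8); st(h)
arm.dwell(.15); st('settled')
E
```

```text
False a -0.1444 l 0.0013 z 0.0254 fu -0.02 fv -1.58 fz -3.11 t 21.95
False a -0.1248 l 0.0011 z 0.0256 fu -2.07 fv -0.00 fz -2.34 t 23.21
True a -0.1068 l 0.0011 z 0.0253 fu -1.35 fv -1.57 fz -0.68 t 25.10
settled a -0.1068 l 0.0012 z 0.0252 fu 1.12 fv -0.58 fz 2.16 t 25.25
```

```bash
python3 - <<'E'
from h import *
a0=(arm.read_tcp_pos()[:2]-g)@u
for k in range(10):
    a0+=.0005
    h=arm.line_to(al(a0,.0257),feed=.005,max_force=10); f=st(h)
    if f<-9 or h: break
c=vision.capture('top'); save(c,'t8')
cv2.imwrite('pics/t8c.png',cv2.resize(c['frame'][110:270,100:380,::-1],(770,440)))
E
```

```text
False a -0.1068 l 0.0011 z 0.0255 fu -3.76 fv -2.05 fz 0.94 t 25.86
False a -0.1067 l 0.0010 z 0.0257 fu -6.09 fv -1.42 fz 0.74 t 26.11
False a -0.1067 l 0.0010 z 0.0258 fu -7.77 fv -0.63 fz 2.27 t 26.36
False a -0.1067 l 0.0009 z 0.0260 fu -9.30 fv -0.79 fz 1.48 t 26.61
```

View pics/t8c.png

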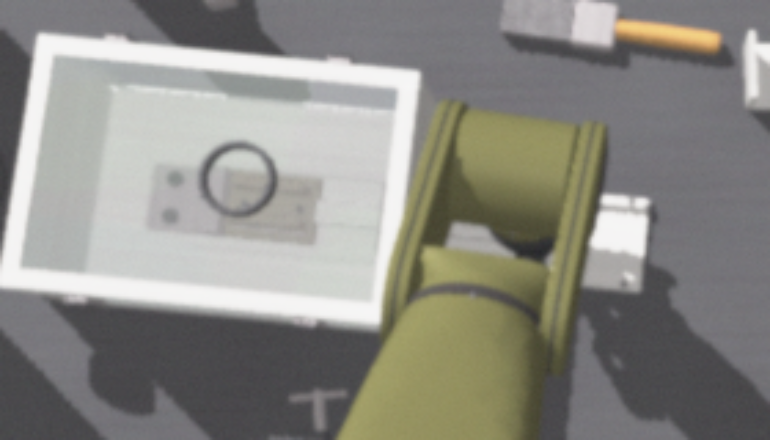

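The bracket sits on the stop: the arm no longer advances, force rises smoothly, and the pin is hidden. Now up to about 15 N.

```bash
python3 - <<'E'
from h import *
a0=-.1068+.002
n=0
for k in range(12):
    a0+=.0005
    h=arm.line_to(al(a0,.0257),feed=.005,max_force=8); f=st(h)
    if f<-14.7 or h: break
arm.dwell(.3); f=st('hold'); print(a0)
E
```

```text
False a -0.1067 l 0.0008 z 0.0260 fu -12.57 fv -0.79 fz 2.69 t 26.91
False a -0.1067 l 0.0008 z 0.0261 fu -13.95 fv -0.39 fz 1.84 t 27.16
False a -0.1066 l 0.0007 z 0.0263 fu -15.10 fv -0.52 fz 2.40 t 27.41
hold a -0.1066 l 0.0007 z 0.0263 fu -15.02 fv -0.03 fz 2.53 t 27.71
-0.1033
```

```bash
python3 - <<'E'
from h import *
arm.line_to(al(-.125,.0262),feed=.05); st()
arm.line_to(al(-.36,.0262),feed=.12); st()
arm.line_to(al(-.38,.09),feed=.15); st()
c=vision.capture('top'); save(c,'t9')
c=vision.capture('scene'); save(c,'s9')
cv2.imwrite('pics/t9c.png',cv2.resize(np.vstack([vision.capture('top')['frame'][110:270,100:380],c['frame'][170:330,290:570]])[:,:,::-1],(525,600)))
for n in('top','scene'): print(n,[ (round(d['p'],2),np.round(d['pixel'])) for d in vision.cut_out('earth_pin',n)[:2]],[ (round(d['p'],2),np.round(d['pixel'])) for d in vision.cut_out('flap',n)[:2]])
E
```

```text
a -0.1241 l 0.0022 z 0.0253 fu 4.11 fv 1.06 fz -1.34 t 28.29
 a -0.3596 l 0.0010 z 0.0261 fu 0.33 fv -0.61 fz -2.28 t 30.40
 a -0.3797 l 0.0013 z 0.0897 fu 0.00 fv -0.17 fz -2.94 t 30.99
top [] []
scene [] []
```

View pics/t9c.png

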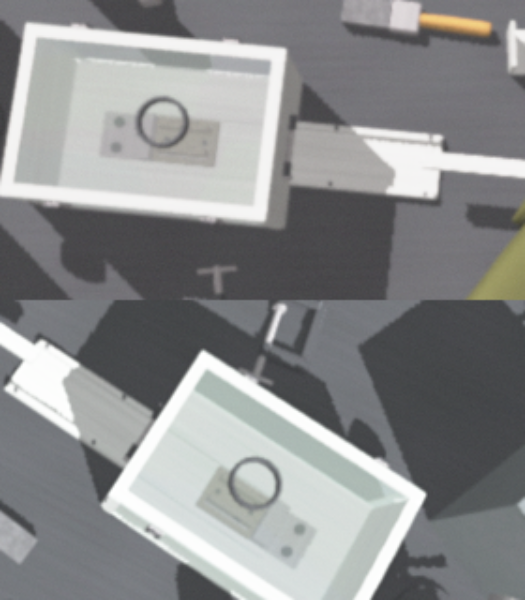

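The bracket stayed home against the stop with no gap, no pin shows, and the bar is out of the doorway. I put the bar back where it lay.

```bash
python3 - <<'E'
from h import *
yw=np.radians(95.5); p=[.434,-.206]
arm.goto([*p,.09],[np.pi,0,yw])
arm.line_to([*p,.035],feed=.12)
h=arm.line_to([*p,.0185],feed=.03,max_force=3); st(h)
claw.gripper_to(.07); arm.dwell(.2)
arm.line_to([*p,.14],feed=.25)
c=vision.capture('wrist'); save(c,'w10')
arm.goto([.35,-.30,.25],[np.pi,0,yw])
arm.dwell(.3)
c=vision.capture('top'); s=vision.capture('scene')
cv2.imwrite('pics/f1.png',c['frame'][:,:,::-1])
cv2.imwrite('pics/f2.png',cv2.resize(np.vstack([c['frame'][110:270,100:380],s['frame'][170:330,290:570]])[:,:,::-1],(525,600)))
st()
E
```

```text
True a -0.2807 l 0.1132 z 0.0192 fu -0.55 fv -0.21 fz 3.59 t 33.13
 a -0.3828 l 0.1861 z 0.2493 fu -0.96 fv -0.40 fz -0.06 t 35.62
```

View pics/f1.png

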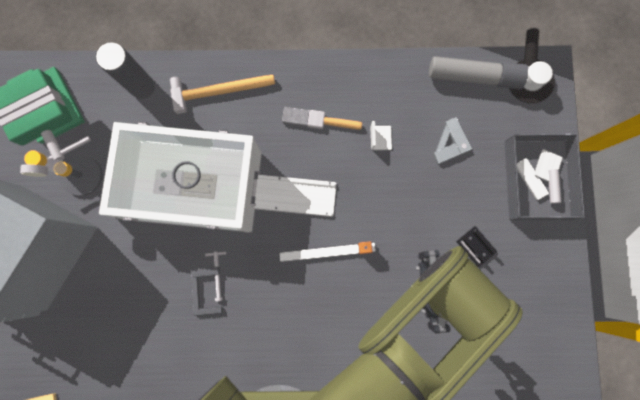

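View pics/f2.png

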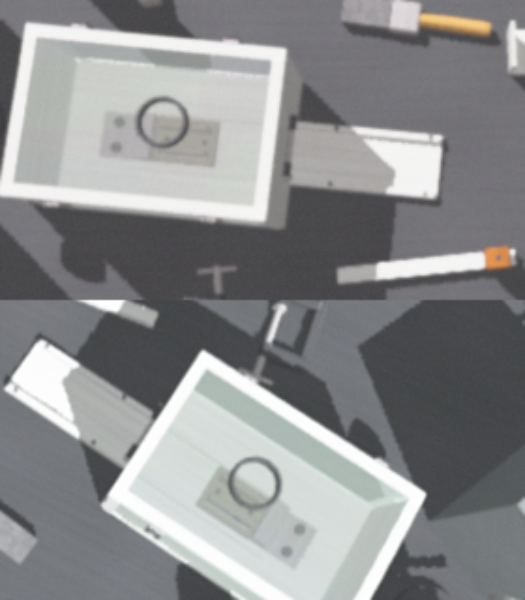

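View pics/w10.png

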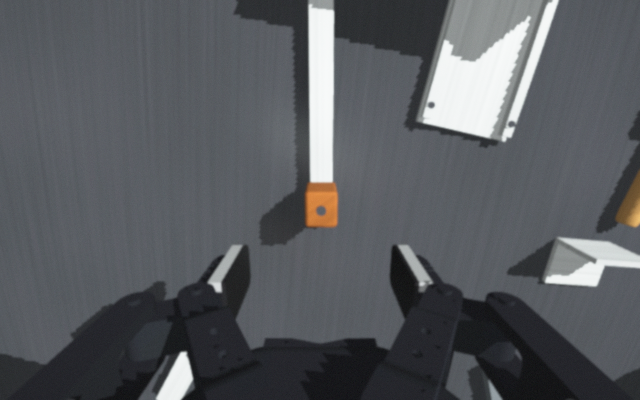

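The bar lies flat in its old place, grip at top (248,366). The bracket is flush with the stop (bottom-line crop columns 150–218), the doorway is empty, and the other things look untouched.

```bash
python3 - <<'E'
from h import *
arm.hand_in(); print(arm.read_time())
E
```

```text
the job is handed in; nothing more can be done
the job is handed in; nothing more can be done
```

The grey bracket is home on the back stop in the purge box. I laid it flat between the tongue rails, ribs up, and slid it through the flap with the push bar. The bar is back where it lay on the bench, and I handed the job in at about 36 s.

- **Press home:** The bracket met the stop with its front about 178 mm beyond the gate, where the arm stopped advancing. I pressed to 15.1 N, read 15.0 N after a 0.3 s hold, and saw no reading above that. Force was read between steps, not continuously.
- **Final pictures:** The bracket is flush against the stop with no gap, the bar lies flat and released, and nothing else looks moved.
- **Not seen directly:** The networks found neither the earth pin nor the flap. That the pin is pressed in follows from the closed gap and the contact force. That the flap is shut follows from the empty doorway with the bar out.
- **Calibration:** The top and wrist cameras disagreed by about 1–2 mm sideways. I corrected for this when placing the bracket, and the passage showed no jam.

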